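# Row up the blank cell and hold the sample cell in the light path

## Robot

A 6-joint arm with a two-finger parallel gripper is mounted at the origin on the work surface; the furniture and walls round the work are solid. World frame = base frame: x ahead of the robot, y to its left, z up, the work surface at z = 0. Lengths are in m, angles in degrees, forces in N, time in s.
With the tool pointing down it reaches from about 0.35 to 0.875 m from the base axis. Payload 4.2 kg.
Tool frame: the origin (TCP) lies midway between the tips of the shut fingers; the grasp point (between the pads) lies 19 mm behind it (r.pinch_z is the distance from the TCP to the grasp point, in m); z points along the fingers, y is the line along which they close (so a half turn about z gives the same grasp; the last joint's range is limited). The gripper opens to 87 mm and grips with 3 to 60 N. Pads are 19 mm wide; open, the fingers measure 117 mm over their backs; the gripper's body (75 mm by 190 mm) begins 51 mm behind the grasp point.
Start: joints at [-52.735, 22.042, 0.453, 0, -68.411, -14.817], TCP at [0.239, -0.578, 0.223] pointing down, gripper open.
Joint ranges: [-179.83, 179.83], [-69.29, 118.12], [-61.27, 80.66], [-181.25, 117.63], [-171.15, -9.14], [-177.46, 177.46]. Speed limits (degrees/s): [159.86, 159.86, 180, 180, 180, 180].

## Interface

Orientations are given as a 3x3 rotation matrix whose columns are the frame's x, y, z axes.
In Python, from station import r, imaging, models gives the robot as it stands. The module is installed in compiled form; this text tells all that it offers.
- The arm moves only by the tool apply_moves, never from a script. Its argument "moves" is a list of rows, each a list of 2 entries, a list of its own where there are three numbers: the shift along the tool's x, y, z in m, then the turn about the tool's z in degrees. A call has 1 to 5 rows; each row shifts and turns the commanded pose from where the row before left it, along the tool's axes as they then stand; what a row does not reach is not made up. A row lasts 1/12 s, in which the tool goes at most 41.7 mm and 7.16 degrees, less where a joint would pass 70% of its speed; a pose out of reach is approached as far as the arm can. A call is refused whole if a number of a shift passes 0.0417 or a number of a turn 7.16, either way. A call with a gripper value outside its range is refused whole. "hand" is the finger opening in m, from 0 to 0.087, set as the call begins (left out, the last holds). The fingers move at their own pace and stop on an object; the grip force is fixed at half the most. Time passes only in rows, so rows that do not move let the fingers close. It gives the time, the measured TCP pose, the force, the opening and the grip force at its end, in the units of the state.
- r.sense(): the state, without advancing time (a new reading comes with each control period).
- imaging.capture(name): name is "scene" or "side" or "wrist"; returns a dict with "frame" (400x640x3 uint8, blue, green, red), "intrinsics" (3x3 intrinsics, pixels), "dist" ([k1, k2, p1, p2, k3] as OpenCV has them; the pictures are not rectified), "eye" and "orientation" of the camera in the world. Camera axes: x right, y down, z forward; pixel columns grow to the right and rows downward; lengths in m; the calibration is good to about 2 mm. A picture is of the moment at which its call begins. There is no depth.
- r.finish_job(): hands the job in; it is judged then, once.
Trained networks look in a picture, given as the dict that the camera call returned (one of the last four; its "shot" number tells which), for a name from the list of things; names that differ only in an ending like _2 or _b are one class to them, and where a whole thing is asked for, a point or a joint stands for the part that bears it (a point fixed in the world has none). Each returns a list of dicts, best first, with "confidence" (0 to 1); they miss things now and then, are a little off and sometimes report something else, mostly with a low value. They report only what shows in the picture. A call takes as long as a camera call.
- models.cut_out(picture, target): "region" (400x640 bool, what is visible of it) and "extent" ([left, top, width, height] as shares, 0 to 1, of the picture: columns of its width, rows of its height, round what is visible of it).
- models.place_of(picture, target): "at" ([column, row] as shares, 0 to 1, of the picture: columns of its width, rows of its height: a listed point, or the origin of a listed thing).
The state is a dict: "time_s": time; "joints": joint angles; "joint_velocities": joint speeds; "effort": joint torques, N m; "tcp_pos": TCP position; "ee_rot": TCP orientation; "wrist_force": force on the tool from outside, world axes, zero at the start; "moment": the same for the moment, N m; "gripper_width": opening from 0.0 (shut) to 1.0 (fully open); "gripper_force": force on a finger pad.
Only numpy, scipy, OpenCV 4.12 (cv2) and the standard library are available. Lean on these libraries where they do the work, as an engineer would, in place of code of your own. Each camera call takes 0.05 s, during which the arm holds its last target. There are 200 camera calls.

## Task

First stand the white-capped cell upright in the free outlined place of the row on the low shelf, squarely in line with its neighbours with its clear ends facing along the row, and let go of it; then pick up the orange-capped cell and hold it upright, clear of everything else, midway between the two optical heads, its clear windows squarely facing the heads and the green beam through the middle of them. Grip each cell by its frosted white sides only, never touching the clear windows or the cap with the fingers, and leave the black-capped cells and the other things where they are. Finish while still holding the orange-capped cell motionless in the beam: do not put it down or let go.

Things in the scene. Friction and masses are not known exactly. Their poses are not given: they have to be found in the camera images.
- sample: orange-capped glass cell, 25 (x, light path) x 16 (y) x 50 mm (z, up), about 40 g, with a 7 mm high cap on top; stands on the worktop at first. Origin: centre of the underside. The large sides, facing +y and -y, 16 mm apart, are frosted white: the only faces to grip. The narrow ends, facing +x and -x and alike, carry the clear windows
- sample_optic (a point): centre of the orange-capped cell, 25 mm above its underside, midway between the middles of its two windows
- blank: white-capped glass cell, 25 (x, light path) x 16 (y) x 50 mm (z, up), about 40 g, with a 7 mm high cap on top; stands on the worktop at first. Origin: centre of the underside. The large sides, facing +y and -y, 16 mm apart, are frosted white: the only faces to grip. The narrow ends, facing +x and -x and alike, carry the clear windows
- free_place: free place in the row on the low shelf, at an end or in the middle: a flat blue outline, 36 x 28 mm, on the shelf top, 30 mm above the worktop. Origin: its centre; its x runs along the row (the cell stands there with its own x along this x, either way round), z up
- cell_shelf: low white shelf, fixed, 90 mm deep (x) x 190 mm long (y), flat top 30 mm above the worktop, with a lip 5 mm high along its +x edge (40 to 45 mm from the centre). Three places in a row along its y at y = -50, 0 and +50 mm, two taken by black-capped cells, one free. Origin: centre of the underside
- ref_a: black-capped cell of the same kind and size as the sample, standing loose in the row on the low shelf, its clear ends facing along the row; to be left where it stands. Origin: centre of the underside
- ref_b: black-capped cell of the same kind and size as the sample, standing loose in the row on the low shelf, its clear ends facing along the row; to be left where it stands. Origin: centre of the underside
- optic_bench: optical bench, fixed: dark plate 220 (x) x 90 (y) x 10 mm, a rail along x with its top 18 mm above the worktop, and on it two heads, 40 mm wide, tops at 82 mm, that face each other along x; their lens tubes end 90 mm apart (x = -45 and +45 mm). Origin: centre of the underside; x is the beam direction
- beam_mid (a point): point of the light path midway between the two heads, 62 mm above the worktop (44 mm above the rail); axes as the bench. A green beam, 4 mm thick, is drawn along x through it; the beam can be passed through freely
- sample_win_a: clear window (bluish, 12 x 42 mm) in the -x end of the orange-capped cell, not to be touched. Origin and axes are those of the cell
- sample_win_b: clear window (bluish, 12 x 42 mm) in the +x end of the orange-capped cell, not to be touched. Origin and axes are those of the cell
- sample_cap: orange cap on top of the orange-capped cell, 19 x 11 x 7 mm, narrower than the cell, not to be touched. Origin and axes are those of the cell
- blank_win_a: clear window (bluish, 12 x 42 mm) in the -x end of the white-capped cell, not to be touched. Origin and axes are those of the cell
- blank_win_b: clear window (bluish, 12 x 42 mm) in the +x end of the white-capped cell, not to be touched. Origin and axes are those of the cell
- blank_cap: white cap on top of the white-capped cell, 19 x 11 x 7 mm, narrower than the cell, not to be touched. Origin and axes are those of the cell
- timer: white bench timer, 59 x 65 x 22 mm, bystander
- marker_red: red marker pen lying down, 129 mm long, 11 mm thick, bystander
- beaker: clear beaker, 73 mm across, 92 mm tall, bystander

How it is judged:
By the outcome, as a careful person would: the job done as asked, in the order asked, and still so for the second after the job is handed in, while the arm keeps its last pose, push and grip.
It also fails if it takes over 64 s, if anything falls off the work surface, if the arm or the gripper's body presses on something with over 40 N, if the wrist force passes 120 N, or if a joint passes its speed limit or range.

## Working session

There is one attempt and no reset: what is moved stays moved. The work goes in short steps, Python scripts to look and compute and a tool call to move; the robot and the scene stay as the last step left them, time stands still between calls to the robot, and variables do not carry over. Pictures are saved under pics/ and viewed, at most 10 in all, crops included, and the job is handed in when it is done.

Besides the shell and the picture viewer there is one more tool, called after ">>>" as name([rows], argument=value, ...), one row to a line, values as JSON. apply_moves: Moves the arm, as the interface text tells. Its arguments: {"type":"object","properties":{"moves":{"type":"array"},"hand":{"type":"number"}},"required":["moves"]}

```bash
mkdir -p pics
python3 - <<'E'
from station import r, imaging, models
import cv2
s=r.sense();print({k:s[k] for k in('time_s','tcp_pos','ee_rot','wrist_force','gripper_width')})
for n in("scene","side","wrist"):
    p=imaging.capture(n);cv2.imwrite(f"pics/{n}0.png",p["frame"])
    print(n,p["eye"],p["orientation"],p["intrinsics"],p["dist"])
    for t in("sample","blank","free_place","cell_shelf","ref_a","optic_bench","beam_mid"):
        print(t,[([round(a,3) for a in o["at"]],round(o["confidence"],2)) for o in models.place_of(p,t)][:3])
E
```

```text
{'time_s': 0.0, 'tcp_pos': array([ 0.2384668 , -0.57706607,  0.22145456]), 'ee_rot': array([[-9.24285564e-01, -3.81700649e-01, -9.00765217e-04],
       [-3.81701704e-01,  9.24283434e-01,  1.98546619e-03],
       [ 7.47086364e-05,  2.17896135e-03, -9.99997623e-01]]), 'wrist_force': array([0.00522377, 0.07147943, 0.19505418]), 'gripper_width': 1.0002158210907712}
scene [0.07749542 0.8506126  0.62705176] [[-0.86168105 -0.24315111  0.4454024 ]
 [-0.50742878  0.42094263 -0.75187987]
 [-0.00466843 -0.87389063 -0.48610016]] [[432.6613107   0.        320.5951379]
 [  0.        432.6613107 201.4999897]
 [  0.          0.          1.       ]] [0.01091212 0.         0.         0.         0.        ]
sample [([0.57, 0.597], 0.67)]
blank [([0.504, 0.549], 0.52)]
free_place []
cell_shelf [([0.445, 0.701], 0.86)]
ref_a [([0.465, 0.644], 0.73), ([0.445, 0.682], 0.62), ([0.446, 0.699], 0.37)]
optic_bench [([0.599, 0.459], 0.82)]
beam_mid [([0.596, 0.423], 0.59)]
side [-0.05856742  0.9514212   0.76392203] [[-0.81266826 -0.30647692  0.49562304]
 [-0.58254536  0.40606742 -0.70409527]
 [ 0.01453258 -0.86
[... 349 characters left out ...]
 ([0.606, 0.457], 0.43)]
cell_shelf [([0.451, 0.69], 0.81)]
ref_a [([0.458, 0.666], 0.62), ([0.475, 0.647], 0.51)]
optic_bench [([0.607, 0.483], 0.6), ([0.566, 0.624], 0.36), ([0.436, 0.7], 0.29)]
beam_mid [([0.608, 0.443], 0.76)]
wrist [ 0.16272949 -0.60854716  0.38495935] [[-3.80859877e-01  8.82435974e-01  2.76138563e-01]
 [ 9.24632709e-01  3.63584534e-01  1.13404763e-01]
 [-3.27268632e-04  2.98518072e-01 -9.54403926e-01]] [[304.83386371   0.         320.71921854]
 [  0.         304.83386371 199.34715209]
 [  0.           0.           1.        ]] [-0.03603919  0.          0.          0.          0.        ]
sample []
blank []
free_place []
cell_shelf []
ref_a []
optic_bench []
beam_mid []
```

```bash
cat > h.py <<'E'
from station import r, imaging, models
import cv2, numpy as np
def ray(p,px):
    u=cv2.undistortPoints(np.array([[px]],float),p["intrinsics"],np.array(p["dist"],float))[0,0]
    return p["orientation"]@np.array([u[0],u[1],1.])
def onz(p,px,z):
    d=ray(p,px);e=np.array(p["eye"]);return e+d*(z-e[2])/d[2]
def proj(p,X):
    R=np.array(p["orientation"]);X=np.atleast_2d(np.array(X,float))
    rv=cv2.Rodrigues(R.T)[0];t=-R.T@np.array(p["eye"])
    return cv2.projectPoints(X,rv,t,p["intrinsics"],np.array(p["dist"],float))[0][:,0]
E
python3 - <<'E'
from h import *
for n in("scene","side"):
    p=imaging.capture(n)
    for t,z in(("sample",0),("blank",0),("free_place",.03),("cell_shelf",0),("ref_a",.03),("optic_bench",0),("beam_mid",.062),("timer",0),("marker_red",0),("beaker",0)):
        print(n,t,[(onz(p,[o["at"][0]*640,o["at"][1]*400],z).round(3)[:2],round(o["confidence"],2)) for o in models.place_of(p,t)][:3])
a=cv2.imread("pics/scene0.png");cv2.imwrite("pics/sc.png",cv2.resize(a[130:330,220:460],(720,600),interpolation=cv2.INTER_CUBIC))
E
```

```text
scene sample [(array([0.446, 0.006]), 0.64), (array([ 0.601, -0.043]), 0.5)]
scene blank [(array([ 0.587, -0.025]), 0.44)]
scene free_place [(array([0.533, 0.293]), 0.61)]
scene cell_shelf [(array([0.534, 0.235]), 0.8)]
scene ref_a [(array([0.528, 0.191]), 0.68)]
scene optic_bench [(array([ 0.537, -0.304]), 0.82), (array([0.553, 0.21 ]), 0.38)]
scene beam_mid [(array([ 0.546, -0.305]), 0.69)]
scene timer [(array([0.746, 0.037]), 0.79)]
scene marker_red [(array([ 0.719, -0.15 ]), 0.55)]
scene beaker [(array([0.713, 0.246]), 0.88)]
side sample [(array([ 0.449, -0.001]), 0.66)]
side blank []
side free_place [(array([0.422, 0.038]), 0.54), (array([0.542, 0.285]), 0.39)]
side cell_shelf [(array([0.534, 0.239]), 0.93), (array([0.441, 0.003]), 0.31)]
side ref_a [(array([0.527, 0.19 ]), 0.68), (array([0.537, 0.233]), 0.68)]
side optic_bench [(array([ 0.542, -0.322]), 0.57), (array([ 0.591, -0.426]), 0.15)]
side beam_mid []
side timer [(array([0.735, 0.03 ]), 0.83), (array([0.563, 0.2  ]), 0.47)]
side marker_red [(array([ 0.715, -0.15 ]), 0.64), (array([ 0.577, -0.423]), 0.46)]
side beaker [(array([0.72 , 0.242]), 0.86)]
```

View pics/sc.png

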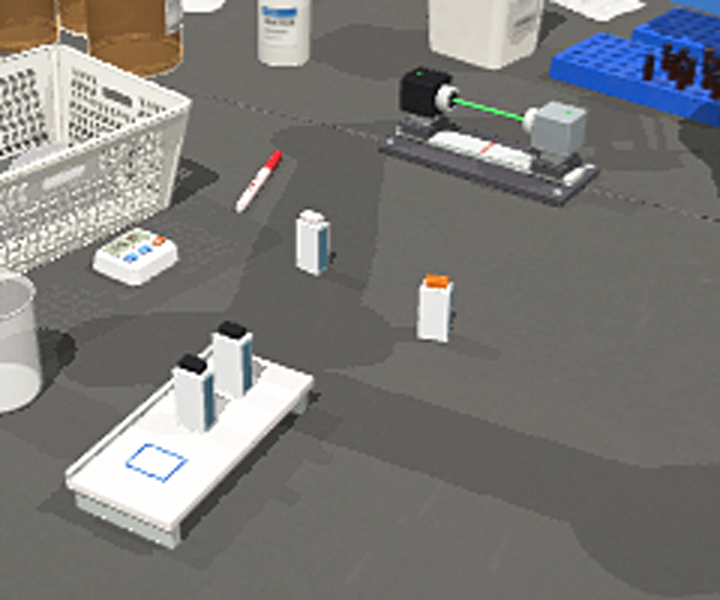

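The scene shows the free outline at the near end of the shelf (crop ≈155,462). The refs are at crop (195,400) and (233,360), the blank at (312,245), the sample at (436,310), and the beam runs from (455,100) to (525,118). I need a closer look from above.

>>> apply_moves([
  [[-0.03,0.0267,0],0],
  [[-0.03,0.0267,0],0],
  [[-0.03,0.0267,0],0],
  [[-0.03,0.0267,0],0],
  [[-0.03,0.0267,0],0],
])

```text
time_s: 2.72
tcp_pos: [0.3267, -0.3954, 0.2226]
ee_rot: [[-0.924, -0.381, 0.0], [-0.381, 0.924, -0.0], [-0.0, -0.0, -1.0]]
wrist_force: [1.1, -0.6, -0.5]
gripper_width: 1.004
gripper_force: 0.0
```

>>> apply_moves([
  [[-0.03,0.0267,0],0],
  [[-0.03,0.0267,0],0],
  [[-0.03,0.0267,0],0],
  [[-0.03,0.0267,0],0],
  [[-0.03,0.0267,0],0],
])

```text
time_s: 3.13
tcp_pos: [0.4145, -0.2144, 0.223]
ee_rot: [[-0.924, -0.382, 0.001], [-0.382, 0.924, -0.0], [-0.001, -0.001, -1.0]]
wrist_force: [1.3, -0.1, -0.4]
gripper_width: 0.996
gripper_force: 0.0
```

>>> apply_moves([
  [[-0.03,0.0267,0],0],
  [[-0.03,0.0267,0],0],
  [[-0.03,0.0267,0],0],
  [[-0.03,0.0267,0],0],
  [[-0.03,0.0267,0],0],
])

```text
time_s: 3.55
tcp_pos: [0.5021, -0.0336, 0.223]
ee_rot: [[-0.924, -0.382, 0.001], [-0.382, 0.924, 0.0], [-0.001, -0.0, -1.0]]
wrist_force: [-0.4, -1.5, -0.5]
gripper_width: 1.002
gripper_force: 0.0
```

>>> apply_moves([
  [[0,0,0],0],
  [[0,0,0],0],
])

```text
time_s: 3.72
tcp_pos: [0.5023, -0.0338, 0.2224]
ee_rot: [[-0.923, -0.385, -0.0], [-0.385, 0.923, 0.0], [0.0, 0.0, -1.0]]
wrist_force: [-0.4, -1.0, 0.5]
gripper_width: 1.002
gripper_force: 0.0
```

Run:
```python
from h import *
s=r.sense();print(s["time_s"],s["tcp_pos"])
p=imaging.capture("wrist");cv2.imwrite("pics/w1.png",p["frame"])
for t,z in(("sample",0),("blank",0),("free_place",.03),("cell_shelf",0),("ref_a",.03)):
    print(t,[(o["at"],onz(p,[o["at"][0]*640,o["at"][1]*400],z).round(3)[:2],round(o["confidence"],2)) for o in models.place_of(p,t)][:3])
```

```text
3.7167 [ 0.5022678  -0.03378657  0.22237606]
sample []
blank [([0.458, 0.5835], array([ 0.597, -0.035]), 0.73)]
free_place []
cell_shelf [([0.763, 0.6497], array([0.529, 0.237]), 0.9)]
ref_a [([0.7338, 0.6538], array([0.533, 0.191]), 0.48)]
```

View pics/w1.png

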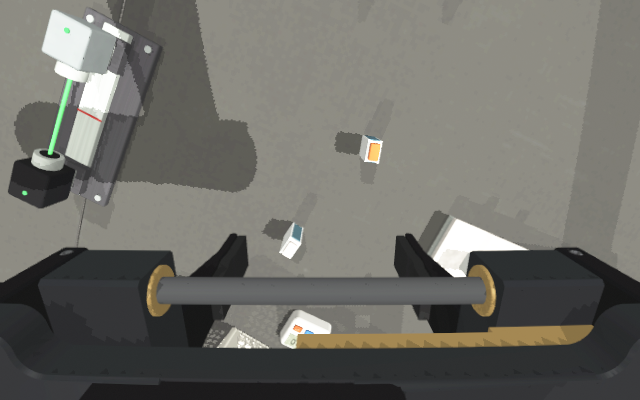

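The wrist view shows the sample top at (371,150), the blank at (292,240), the beam at upper left, and the shelf half hidden. I'm moving so the blank is clear of the gripper, then over to view the shelf.

>>> apply_moves([
  [[-0.035,0,0],0],
  [[-0.035,0,0],0],
  [[-0.02,0,0],0],
  [[0,0,0],0],
  [[0,0,0],0],
])

```text
time_s: 4.43
tcp_pos: [0.5849, -0.0019, 0.2218]
ee_rot: [[-0.925, -0.381, -0.002], [-0.381, 0.925, -0.0], [0.002, 0.0, -1.0]]
wrist_force: [-0.6, -0.5, -0.4]
gripper_width: 1.0
gripper_force: 0.0
```

Run:
```python
from h import *
import pickle
s=r.sense();print(s["time_s"],s["tcp_pos"])
p=imaging.capture("wrist");cv2.imwrite("pics/w2.png",p["frame"]);pickle.dump(p,open("w2.pkl","wb"))
for t,z in(("sample",0),("blank",0),("beam_mid",.062)):
    print(t,[(o["at"],onz(p,[o["at"][0]*640,o["at"][1]*400],z).round(3)[:2],round(o["confidence"],2)) for o in models.place_of(p,t)][:3])
f=p["frame"];a=cv2.resize(f[90:240,240:440],(800,600),interpolation=cv2.INTER_CUBIC);cv2.imwrite("pics/w2c.png",a)
```

```text
4.4333 [ 0.58491465 -0.00187852  0.22176257]
sample [([0.5808, 0.176], array([0.45 , 0.008]), 0.92), ([0.5803, 0.1682], array([0.447, 0.006]), 0.54)]
blank [([0.4586, 0.4203], array([ 0.594, -0.035]), 0.68)]
beam_mid [([0.0631, 0.061], array([ 0.54 , -0.316]), 0.67)]
```

View pics/w2c.png

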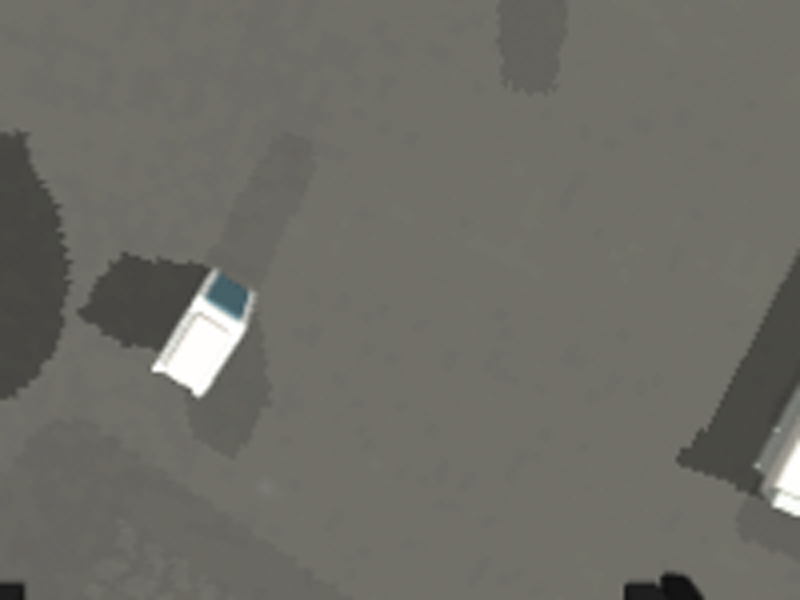

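>>> apply_moves([
  [[-0.032,0.026,0],0],
  [[-0.032,0.026,0],0],
  [[-0.032,0.026,0],0],
  [[-0.032,0.026,0],0],
  [[-0.02,0.036,0],0],
])

```text
time_s: 5.05
tcp_pos: [0.6696, 0.185, 0.2227]
ee_rot: [[-0.925, -0.38, 0.001], [-0.38, 0.925, -0.0], [-0.001, -0.001, -1.0]]
wrist_force: [0.6, 0.6, -0.4]
gripper_width: 1.001
gripper_force: 0.0
```

>>> apply_moves([
  [[0,0.04,0],0],
  [[0,0.04,0],0],
  [[0,0,0],0],
  [[0,0,0],0],
])

```text
time_s: 5.38
tcp_pos: [0.6363, 0.2603, 0.223]
ee_rot: [[-0.923, -0.385, 0.0], [-0.385, 0.923, 0.0], [-0.0, 0.0, -1.0]]
wrist_force: [0.2, -0.5, -0.2]
gripper_width: 0.997
gripper_force: 0.0
```

Run:
```python
from h import *
import pickle
s=r.sense();print(s["time_s"],s["tcp_pos"])
p=imaging.capture("wrist");cv2.imwrite("pics/w3.png",p["frame"]);pickle.dump(p,open("w3.pkl","wb"))
for t,z in(("free_place",.03),("cell_shelf",0),("ref_a",.03)):
    print(t,[((np.array(o["at"])*[640,400]).round(1),onz(p,[o["at"][0]*640,o["at"][1]*400],z).round(3)[:2],round(o["confidence"],2)) for o in models.place_of(p,t)][:3])
```

```text
5.3833 [0.63633479 0.26028656 0.22296053]
free_place [(array([380.5,  98.4]), array([0.529, 0.288]), 0.76)]
cell_shelf [(array([336.9,  83.1]), array([0.531, 0.237]), 0.59)]
ref_a [(array([295.9,  63.8]), array([0.532, 0.188]), 0.85), (array([338.8,  87.6]), array([0.537, 0.241]), 0.75)]
```

View pics/w3.png

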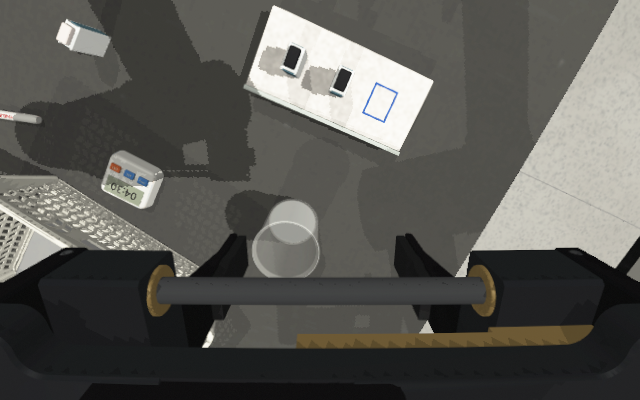

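In the shelf view the outline is at (380,102), with the ref caps at (292,57) and (341,81). Both the outline's long side and the caps' long side run across the shelf, so that is the cell's x direction. I'll fit the poses precisely.

```bash
cat >> h.py <<'E'
from scipy.optimize import minimize
def box(x,y,a,z0):
    c,s=np.cos(a),np.sin(a);P=[]
    for hx,hy,zs in((.0125,.008,(0,.05)),(.0095,.0055,(.05,.057))):
        for z in zs:
            for i in(-1,1):
                for j in(-1,1): P.append([x+c*i*hx-s*j*hy,y+s*i*hx+c*j*hy,z0+z])
    return np.array(P)
def fit(p,region,x,y,z0,K=8):
    r0,c0=[v.min()-8 for v in np.nonzero(region)];r1,c1=[v.max()+8 for v in np.nonzero(region)]
    r0=max(r0,0);c0=max(c0,0)
    M=cv2.resize(region[r0:r1,c0:c1].astype(np.uint8),None,fx=K,fy=K,interpolation=cv2.INTER_NEAREST)
    def cost(v):
        m=np.zeros_like(M)
        for q in(slice(0,8),slice(8,16)):
            h=cv2.convexHull(((proj(p,box(v[0]*.01,v[1]*.01,v[2],z0)[q])-[c0,r0]+.5)*K).astype(np.int32));cv2.fillConvexPoly(m,h,1)
        return 1-(m&M).sum()/(m|M).sum()
    rs=[minimize(cost,[x*100,y*100,a],method="Nelder-Mead",options=dict(initial_simplex=np.array([[x*100,y*100,a],[x*100+1,y*100,a],[x*100,y*100+1,a],[x*100,y*100,a+.4]]))) for a in np.arange(0,3.1,.39)]
    rs.sort(key=lambda o:o.fun)
    return [(o.x[0]/100,o.x[1]/100,np.degrees(o.x[2])%180,1-o.fun) for o in rs]
E
python3 - <<'E'
from h import *
# blue outline
p=imaging.capture("wrist");f=p["frame"].astype(int)
m=(f[...,0]-f[...,2]>50);m[:60]=0;m[150:]=0;m[:,:350]=0;m[:,420:]=0
v,u=np.nonzero(m);P=np.array([onz(p,[a,b],.03)[:2] for a,b in zip(u,v)])
print("outline",len(P),cv2.minAreaRect((P*1000).astype(np.float32)),P.mean(0))
# shelf top
g=(p["frame"].min(2)>215).astype(np.uint8);g[:, :240]=0;g[160:]=0;g[:,440:]=0
c=max(cv2.findContours(g,0,1)[0],key=cv2.contourArea)
print("shelf",cv2.minAreaRect(np.array([onz(p,q[0],.03)[:2]*1000 for q in c],np.float32)))
for o in models.cut_out(p,"ref_a"):
    if o["confidence"]>.4:
        e=o["extent"];print("ref",o["confidence"],o["extent"]);
        x,y=onz(p,[(e[0]+e[2]/2)*640,(e[1]+e[3]/2)*400],.055)[:2]
        print(np.round(fit(p,o["region"],x,y,.03)[:2],4))
for o in models.cut_out(p,"blank")[:1]: print(o["confidence"],np.round(fit(p,o["region"],.594,-.035,0)[:2],4))
for n in("scene","side"):
    p=imaging.capture(n)
    for t,x,y in(("blank",.594,-.035),("sample",.45,.006)):
        for o in models.cut_out(p,t)[:1]: print(n,t,o["confidence"],np.round(fit(p,o["region"],x,y,0)[:2],4))
    for o in models.cut_out(p,"ref_a")[:3]:
      if o["confidence"]>.4:
        e=o["extent"];x,y=onz(p,[(e[0]+e[2]/2)*640,(e[1]+e[3]/2)*400],.055)[:2]
        print(n,"ref",o["confidence"],np.round(fit(p,o["region"],x,y,.03)[:1],4))
E
```

```text
outline 191 ((533.2698974609375, 288.87872314453125), (28.110403060913086, 35.63581466674805), 89.53668212890625) [0.53365423 0.28870763]
shelf ((533.0491333007812, 238.91891479492188), (187.98809814453125, 88.8421630859375), 89.53518676757812)
ref 0.82 [0.5206, 0.1643, 0.0397, 0.077]
[[  0.5332   0.2389 178.2961   0.9245]
 [  0.5332   0.2389 178.3299   0.9242]]
ref 0.8 [0.4453, 0.1035, 0.0406, 0.0925]
[[  0.5329   0.1894 179.8753   0.9102]
 [  0.5329   0.1895 179.0645   0.9097]]
0.78 [[ 5.936000e-01 -3.600000e-02  1.697583e+02  9.556000e-01]
 [ 5.936000e-01 -3.610000e-02  1.699850e+02  9.555000e-01]]
scene sample 0.78 [[4.50300e-01 4.40000e-03 1.34785e+01 9.24600e-01]
 [4.50300e-01 4.50000e-03 1.29704e+01 9.24600e-01]]
scene ref 0.74 [[  0.5335   0.2366 172.8736   0.9197]]
scene ref 0.59 [[  0.5319   0.1889 167.8458   0.9188]]
side blank 0.56 [[ 5.944000e-01 -4.390000e-02  1.637927e+02  8.439000e-01]
 [ 5.947000e-01 -4.440000e-02  1.254000e+00  8.420000e-01]]
side sample 0.72 [[4.50000e-01 6.00000e-03 0.00000e+00 0.00000e+00]
 [4.50000e-01 6.00000e-03 2.23454e+01 0.00000e+00]]
side ref 0.67 [[  0.5292   0.2365 178.2156   0.9194]]
side ref 0.53 [[  0.5285   0.1886 173.2849   0.8855]]
```

>>> apply_moves([
  [[0.032,-0.026,0],0],
  [[0.032,-0.026,0],0],
  [[0.032,-0.026,0],0],
  [[0.032,-0.026,0],0],
  [[0.0,-0.04,0],0],
])

```text
time_s: 6.55
tcp_pos: [0.5679, 0.0748, 0.2224]
ee_rot: [[-0.923, -0.384, -0.005], [-0.384, 0.923, -0.0], [0.005, 0.002, -1.0]]
wrist_force: [0.9, 0.8, -0.3]
gripper_width: 0.998
gripper_force: 0.0
```

>>> apply_moves([
  [[0,-0.04,0],0],
  [[0,-0.036,0],0],
  [[0.02,0,0],0],
  [[0,0,0],0],
  [[0,0,0],0],
])

```text
time_s: 6.97
tcp_pos: [0.5845, -0.002, 0.2228]
ee_rot: [[-0.925, -0.381, 0.0], [-0.381, 0.925, 0.0], [-0.0, -0.0, -1.0]]
wrist_force: [0.4, -0.4, 0.0]
gripper_width: 1.0
gripper_force: 0.0
```

Run:
```python
from h import *
s=r.sense();print(s["time_s"],s["tcp_pos"])
p=imaging.capture("wrist")
for t,x,y in(("blank",.594,-.035),("sample",.45,.006)):
    for o in models.cut_out(p,t)[:2]: print(t,o["confidence"],o["extent"],np.round(fit(p,o["region"],x,y,0)[:2],4))
```

```text
6.9667 [ 0.58452547 -0.001989    0.222795  ]
blank 0.75 [0.4347, 0.3945, 0.0383, 0.0825] [[ 5.934000e-01 -3.660000e-02  1.686631e+02  9.148000e-01]
 [ 5.932000e-01 -3.660000e-02  1.686859e+02  9.148000e-01]]
blank 0.64 [0.4552, 0.4012, 0.0148, 0.0217] [[ 0.5953 -0.0308  3.1237  0.2958]
 [ 0.5953 -0.0308  4.0226  0.2957]]
sample 0.62 [0.567, 0.1308, 0.0364, 0.0748] [[4.49900e-01 7.00000e-03 1.40936e+01 9.41700e-01]
 [4.49800e-01 7.10000e-03 1.37652e+01 9.41500e-01]]
```

Shelf, outline and refs agree: the place is at (0.5333, 0.2889) with yaw −0.5°. The blank is at (0.5934, −0.0364) with yaw −11°, and the sample at (0.450, 0.0065) with yaw +14°. Next I align over the blank.

>>> apply_moves([
  [[0,0,0],6.7],
  [[0,0,0],6.7],
  [[0,0,0],6.7],
  [[0,0,0],6.7],
  [[0,0,0],6.6],
], hand=0.06)

```text
time_s: 7.53
tcp_pos: [0.5852, -0.0001, 0.2226]
ee_rot: [[-0.981, 0.194, 0.0], [0.194, 0.981, 0.0], [-0.0, 0.0, -1.0]]
wrist_force: [0.3, -0.1, -0.6]
gripper_width: 0.73
gripper_force: 0.0
```

>>> apply_moves([
  [[-0.0154,-0.032,0],0],
  [[0,0,0.04],0],
  [[0,0,0.03],0],
  [[0,0,0],0],
  [[0,0,0],0],
])

```text
time_s: 7.95
tcp_pos: [0.5935, -0.0351, 0.1516]
ee_rot: [[-0.982, 0.188, -0.003], [0.188, 0.982, -0.001], [0.003, -0.002, -1.0]]
wrist_force: [0.3, -0.6, 0.5]
gripper_width: 0.69
gripper_force: 0.0
```

Run:
```python
from h import *
s=r.sense();print(s["time_s"],s["tcp_pos"],s["ee_rot"],s["gripper_width"])
R=np.array(s["ee_rot"]);print("tool y angle",np.degrees(np.arctan2(R[1,1],R[0,1])))
p=imaging.capture("wrist");cv2.imwrite("pics/w4.png",p["frame"])
for o in models.cut_out(p,"blank")[:2]:
    a=fit(p,o["region"],.593,-.036,0)[:2];print(o["confidence"],o["extent"],np.round(a,4))
    print("err tool",R.T@(np.array([a[0][0],a[0][1],0])-s["tcp_pos"]))
```

```text
7.95 [ 0.59347705 -0.0351409   0.15155116] [[-0.98207709  0.18845027 -0.00333058]
 [ 0.18845547  0.98208085 -0.00132179]
 [ 0.0030218  -0.00192576 -0.99999358]] 0.689654669324994
tool y angle 79.13762212819908
0.91 [0.4844, 0.4385, 0.0294, 0.094] [[ 5.935000e-01 -3.610000e-02  1.696663e+02  8.980000e-01]
 [ 5.934000e-01 -3.600000e-02  1.694513e+02  8.974000e-01]]
err tool [-0.00066928 -0.00061793  0.1515513 ]
```

View pics/w4.png

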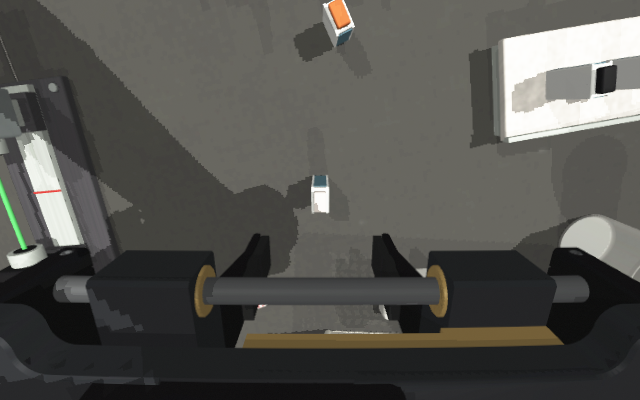

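The blank is centred in line with the fingers (image 320,195). Descending and gripping.

>>> apply_moves([
  [[-0.0005,-0.0006,0.04],0.5],
  [[0,0,0.04],0],
  [[0,0,0.035],0],
  [[0,0,0.02],0],
  [[0,0,0],0],
])

```text
time_s: 8.47
tcp_pos: [0.5927, -0.036, 0.015]
ee_rot: [[-0.98, 0.198, -0.005], [0.198, 0.98, -0.001], [0.005, -0.002, -1.0]]
wrist_force: [-0.4, 0.7, 0.5]
gripper_width: 0.688
gripper_force: 0.0
```

>>> apply_moves([
  [[0,0,0],0],
  [[0,0,0],0],
  [[0,0,0],0],
  [[0,0,0],0],
  [[0,0,0],0],
], hand=0.0)

```text
time_s: 8.88
tcp_pos: [0.5952, -0.0361, 0.0193]
ee_rot: [[-0.98, 0.198, 0.003], [0.198, 0.98, 0.001], [-0.003, 0.001, -1.0]]
wrist_force: [0.0, -0.4, -0.2]
gripper_width: 0.401
gripper_force: 0.0
```

>>> apply_moves([
  [[0,0,0],0],
  [[0,0,0],0],
  [[0,0,0],0],
  [[0,0,0],0],
  [[0,0,0],0],
])

```text
time_s: 9.3
tcp_pos: [0.5943, -0.0363, 0.0178]
ee_rot: [[-0.98, 0.198, 0.0], [0.198, 0.98, -0.0], [-0.0, -0.0, -1.0]]
wrist_force: [0.1, 0.0, 2.6]
gripper_width: 0.18
gripper_force: 30.0
```

>>> apply_moves([
  [[0,0,-0.02],0],
  [[0,0,-0.04],0],
  [[0,0,-0.04],0],
  [[0,0,-0.02],-5.45],
  [[0,0,0],-5.45],
])

```text
time_s: 9.72
tcp_pos: [0.5977, -0.0361, 0.1437]
ee_rot: [[-1.0, 0.004, 0.012], [0.004, 1.0, 0.001], [-0.012, 0.001, -1.0]]
wrist_force: [-0.1, -0.2, -0.6]
gripper_width: 0.18
gripper_force: 30.0
```

>>> apply_moves([
  [[0.008,0.02,0],0],
  [[0.008,0.038,0],0],
  [[0.008,0.04,0],0],
  [[0.008,0.04,0],0],
  [[0.008,0.04,0],0],
])

```text
time_s: 10.13
tcp_pos: [0.5551, 0.1434, 0.1373]
ee_rot: [[-1.0, 0.011, -0.0], [0.011, 1.0, -0.0], [0.0, -0.0, -1.0]]
wrist_force: [0.6, 1.1, -0.6]
gripper_width: 0.179
gripper_force: 30.0
```

>>> apply_moves([
  [[0.008,0.04,0],0],
  [[0.008,0.04,0],0],
  [[0.008,0.036,0],0],
  [[0,0.02,0],0],
  [[0,0.0107,0],0],
])

```text
time_s: 10.55
tcp_pos: [0.5327, 0.2919, 0.1371]
ee_rot: [[-1.0, 0.006, -0.0], [0.006, 1.0, 0.0], [0.0, 0.0, -1.0]]
wrist_force: [0.0, -0.9, -0.5]
gripper_width: 0.182
gripper_force: 30.0
```

>>> apply_moves([
  [[0,0,0],0],
  [[0,0,0],0],
  [[0,0,0.03],0],
  [[0,0,0],0],
  [[0,0,0],0],
])

```text
time_s: 10.97
tcp_pos: [0.5326, 0.2865, 0.1062]
ee_rot: [[-1.0, 0.012, -0.004], [0.012, 1.0, -0.003], [0.004, -0.003, -1.0]]
wrist_force: [-0.3, 0.3, -0.4]
gripper_width: 0.183
gripper_force: 30.0
```

Run:
```python
from h import *
s=r.sense();t=s["tcp_pos"];R=np.array(s["ee_rot"]);print(s["time_s"],t,s["gripper_width"],s["gripper_force"],"y ang",np.degrees(np.arctan2(R[1,1],R[0,1])),R[:,2])
p=imaging.capture("wrist");cv2.imwrite("pics/w5.png",p["frame"])
z0=t[2]-.0175
print("pred cell px",proj(p,box(t[0],t[1],0,z0)[[4,7]]), "outline pred",proj(p,[[.5333,.2889,.03]]))
for o in models.cut_out(p,"blank")[:1]: print(o["confidence"],o["extent"],np.round(fit(p,o["region"],t[0],t[1],z0)[:2],4))
for o in models.cut_out(p,"ref_a")[:2]:
    e=o["extent"];x,y=onz(p,[(e[0]+e[2]/2)*640,(e[1]+e[3]/2)*400],.055)[:2]
    print("ref",o["confidence"],np.round(fit(p,o["region"],x,y,.03)[:1],4))
f=p["frame"].astype(int);m=(f[...,0]-f[...,2]>60)&(f[...,0]>120);v,u=np.nonzero(m);print(len(u))
a=cv2.resize(p["frame"][20:320,160:560],(800,600),interpolation=cv2.INTER_CUBIC);cv2.imwrite("pics/w5c.png",a)
```

```text
10.9667 [0.53258125 0.28646837 0.10621218] 0.18330189614371212 29.999861251562834 y ang 89.32848056119371 [-0.00369242 -0.00334332 -0.99998759]
pred cell px [[302.76056139 257.49033509]
 [336.23802629 301.87018958]] outline pred [[323.59452821 209.1298603 ]]
0.68 [0.4745, 0.5527, 0.0522, 0.1502] [[  0.5332   0.2868 179.4104   0.8546]
 [  0.5333   0.2868 179.0258   0.8539]]
ref 0.84 [[  0.5321   0.189  179.0048   0.9489]]
ref 0.62 [[  0.5326   0.2385 177.7412   0.95  ]]
194
```

View pics/w5c.png

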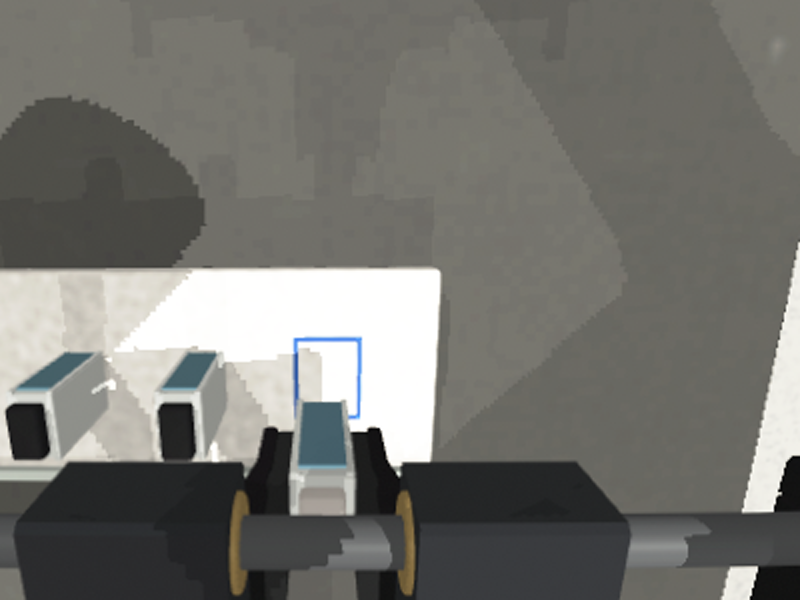

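The held cell sits nearly over the outline (crop centre x ≈ 322 against 328), and the neighbours are clear of the fingers. I'll let the arm settle and measure again.

>>> apply_moves([
  [[0,0.001,0],0],
  [[0,0,0],0],
  [[0,0,0],0],
  [[0,0,0],0],
])

```text
time_s: 11.45
tcp_pos: [0.5335, 0.2901, 0.108]
ee_rot: [[-1.0, 0.01, 0.001], [0.01, 1.0, 0.0], [-0.001, 0.0, -1.0]]
wrist_force: [-0.1, -0.5, -0.3]
gripper_width: 0.183
gripper_force: 30.0
```

```bash
cat > m.py <<'E'
from h import *
import sys
for k in range(2):
    p=imaging.capture("wrist");s=r.sense();t=s["tcp_pos"];R=np.array(s["ee_rot"])
    print(s["time_s"],t.round(4),"y ang",np.degrees(np.arctan2(R[1,1],R[0,1])).round(2),s["wrist_force"].round(1),s["gripper_width"])
    z0=t[2]-.0175
    for o in models.cut_out(p,"blank")[:1]: print(o["confidence"],o["extent"],np.round(fit(p,o["region"],t[0],t[1],z0)[:1],4))
    for o in models.cut_out(p,"ref_a")[:2]:
        e=o["extent"];x,y=onz(p,[(e[0]+e[2]/2)*640,(e[1]+e[3]/2)*400],.055)[:2]
        print("ref",o["confidence"],np.round(fit(p,o["region"],x,y,.03)[:1],4))
    f=p["frame"].astype(int);m=(f[...,0]-f[...,2]>60)&(f[...,0]>120);v,u=np.nonzero(m)
    P=np.array([onz(p,[a,b],.03)[:2] for a,b in zip(u,v)]);P=P[(abs(P-[.533,.289])<.025).all(1)]
    print("outline y",P[:,1].min(),P[:,1].max(),"x min",P[:,0].min())
E
python3 m.py
```

```text
11.5 [0.5334 0.2901 0.1078] y ang 89.46 [ 0.4  0.1 -1.2] 0.18270802320736373
0.81 [0.477, 0.5515, 0.0481, 0.145] [[  0.5342   0.2901 178.6834   0.8651]]
ref 0.75 [[  0.5323   0.2389 177.2462   0.9294]]
ref 0.57 [[  0.5319   0.1889 179.72     0.963 ]]
outline y 0.27495982395072693 0.30242018461210146 x min 0.5158302882748556
11.65 [0.5333 0.2901 0.1076] y ang 89.46 [ 0.7 -0.4 -1.1] 0.17737480072558506
0.67 [0.4764, 0.5525, 0.0513, 0.1435] [[  0.5334   0.2901 179.5829   0.8606]]
ref 0.93 [[  0.5326   0.2388 177.0519   0.9462]]
ref 0.89 [[0.5322 0.1887 0.1365 0.9448]]
outline y 0.274991285470679 0.3023442249521164 x min 0.5155798708179727
```

>>> apply_moves([
  [[0,-0.0013,0],0],
  [[0,0,0.025],0],
  [[0,0,0.02],0],
  [[0,0,0.01],0],
  [[0,0,0],0],
])

```text
time_s: 12.17
tcp_pos: [0.5319, 0.2874, 0.0499]
ee_rot: [[-1.0, 0.01, -0.004], [0.01, 1.0, -0.004], [0.004, -0.004, -1.0]]
wrist_force: [-0.6, -0.0, -0.3]
gripper_width: 0.181
gripper_force: 30.0
```

>>> apply_moves([
  [[0,0,0],0],
  [[0,0,0],0],
  [[0,0,0],0],
  [[0,0,0],0],
])

```text
time_s: 12.5
tcp_pos: [0.534, 0.2892, 0.0538]
ee_rot: [[-1.0, 0.009, 0.002], [0.009, 1.0, 0.002], [-0.002, 0.002, -1.0]]
wrist_force: [0.1, -0.7, 0.2]
gripper_width: 0.181
gripper_force: 30.0
```

```bash
python3 m.py
```

```text
12.55 [0.5338 0.2891 0.0536] y ang 89.45 [-0.7 -0.1  0.4] 0.18441132725204856
0.92 [0.4792, 0.5505, 0.045, 0.1483] [[  0.534    0.289  177.94     0.8544]]
ref 0.66 [[  0.5337   0.2381 178.4698   0.7451]]
ref 0.65 [[  0.5324   0.1881 172.7769   0.8742]]
outline y 0.2749655720794029 0.30237513167281554 x min 0.5157559446268501
12.7 [0.5335 0.2889 0.053 ] y ang 89.45 [ 0.5 -0.5 -0.3] 0.18090441183498404
0.97 [0.4777, 0.5525, 0.0502, 0.1435] [[  0.5343   0.2891 179.4409   0.8614]]
ref 0.7 [[  0.5326   0.1881 173.3249   0.8682]]
ref 0.7 [[  0.5336   0.2379 179.1486   0.737 ]]
outline y 0.2748642979690507 0.302581804204325 x min 0.5151914872382538
```

>>> apply_moves([
  [[0,0,0.003],0],
  [[0,0,0],0],
  [[0,0,0.001],0],
  [[0,0,0],0],
  [[0,0,0],0],
])

```text
time_s: 13.22
tcp_pos: [0.5333, 0.2887, 0.0484]
ee_rot: [[-1.0, 0.01, -0.0], [0.01, 1.0, -0.0], [0.0, -0.0, -1.0]]
wrist_force: [-0.0, 0.1, -0.7]
gripper_width: 0.179
gripper_force: 30.0
```

>>> apply_moves([
  [[0,0,0.0005],0],
  [[0,0,0.0005],0],
  [[0,0,0.0005],0],
  [[0,0,0],0],
  [[0,0,0],0],
])

```text
time_s: 13.63
tcp_pos: [0.5335, 0.2888, 0.0478]
ee_rot: [[-1.0, 0.009, 0.0], [0.009, 1.0, 0.0], [-0.0, 0.0, -1.0]]
wrist_force: [-2.4, -0.4, 6.2]
gripper_width: 0.181
gripper_force: 30.0
```

>>> apply_moves([
  [[0,0,0],0],
  [[0,0,0],0],
  [[0,0,0],0],
  [[0,0,0],0],
  [[0,0,0],0],
], hand=0.03)

```text
time_s: 14.05
tcp_pos: [0.5333, 0.2887, 0.0467]
ee_rot: [[-1.0, 0.01, -0.0], [0.01, 1.0, -0.0], [0.0, -0.0, -1.0]]
wrist_force: [0.1, -0.3, -0.9]
gripper_width: 0.338
gripper_force: 0.0
```

>>> apply_moves([
  [[0,0,-0.02],0],
  [[0,0,-0.04],0],
  [[0,0,-0.04],0],
  [[0,0,-0.04],0],
  [[0,0,-0.03],0],
])

```text
time_s: 14.47
tcp_pos: [0.5341, 0.2891, 0.2209]
ee_rot: [[-1.0, 0.009, 0.004], [0.009, 1.0, 0.002], [-0.003, 0.002, -1.0]]
wrist_force: [1.2, 0.9, -0.0]
gripper_width: 0.349
gripper_force: 0.0
```

>>> apply_moves([
  [[-0.025,0,0],0],
  [[-0.025,0,0],0],
  [[-0.02,0,0],0],
  [[0,0,0],0],
  [[0,0,0],0],
], hand=0.06)

```text
time_s: 14.88
tcp_pos: [0.6037, 0.2876, 0.2159]
ee_rot: [[-1.0, 0.011, -0.001], [0.011, 1.0, -0.001], [0.001, -0.001, -1.0]]
wrist_force: [-0.2, -0.0, 0.4]
gripper_width: 0.628
gripper_force: 0.0
```

Run:
```python
from h import *
s=r.sense();print(s["time_s"],s["tcp_pos"])
p=imaging.capture("wrist")
for n in("blank","ref_a"):
  for o in models.cut_out(p,n)[:2]:
    e=o["extent"];x,y=onz(p,[(e[0]+e[2]/2)*640,(e[1]+e[3]/2)*400],.055)[:2]
    print(n,o["confidence"],np.round(fit(p,o["region"],x,y,.03)[:1],4))
cv2.imwrite("pics/w6.png",p["frame"])
```

```text
14.8833 [0.60369033 0.28764222 0.21586569]
blank 0.59 [[  0.5328   0.2891 178.8748   0.9419]]
ref_a 0.7 [[  0.5317   0.189  179.9132   0.9364]]
ref_a 0.66 [[  0.5323   0.2394 177.2992   0.8755]]
```

View pics/w6.png

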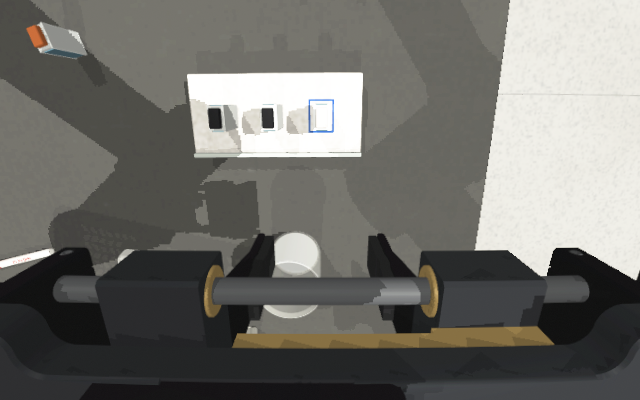

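The blank stands centred in the outline (321,116), in line with the black-capped cells. Now to the sample.

>>> apply_moves([
  [[0.0189,-0.0353,0],0],
  [[0.0189,-0.0353,0],0],
  [[0.0189,-0.0353,0],0],
  [[0.0189,-0.0353,0],0],
  [[0.0189,-0.0353,0],0],
])

```text
time_s: 15.45
tcp_pos: [0.5052, 0.1111, 0.2173]
ee_rot: [[-1.0, 0.008, 0.0], [0.008, 1.0, 0.0], [-0.0, 0.0, -1.0]]
wrist_force: [1.2, -0.6, 0.7]
gripper_width: 0.692
gripper_force: 0.0
```

>>> apply_moves([
  [[0.0189,-0.0353,0],0],
  [[0.0189,-0.0353,0],0],
  [[0.0189,-0.0353,0],0],
  [[0,0,0.03],-7.1],
  [[0,0,0.035],-7.1],
])

```text
time_s: 15.87
tcp_pos: [0.45, 0.0063, 0.1548]
ee_rot: [[-0.971, -0.24, 0.01], [-0.24, 0.971, 0.003], [-0.01, 0.001, -1.0]]
wrist_force: [-0.2, 1.2, -0.8]
gripper_width: 0.687
gripper_force: 0.0
```

>>> apply_moves([
  [[0,0,0],0],
  [[0,0,0],0],
  [[0,0,0],0],
  [[0,0,0],0],
])

```text
time_s: 16.2
tcp_pos: [0.4509, 0.0079, 0.1539]
ee_rot: [[-0.972, -0.236, 0.004], [-0.236, 0.972, 0.001], [-0.004, -0.0, -1.0]]
wrist_force: [-0.9, 0.6, -0.3]
gripper_width: 0.693
gripper_force: 0.0
```

```bash
cat > n.py <<'E'
from h import *
s=r.sense();R=np.array(s["ee_rot"]);t=s["tcp_pos"]
print(s["time_s"],t,"tool y angle",np.degrees(np.arctan2(R[1,1],R[0,1])))
for k in range(2):
  p=imaging.capture("wrist")
  for o in models.cut_out(p,"sample")[:1]:
    a=fit(p,o["region"],.45,.0068,0)[:2];print(o["confidence"],o["extent"],np.round(a,4))
    print("err tool",R.T@(np.array([a[0][0],a[0][1],0])-t))
E
python3 n.py
```

```text
16.2 [0.45092486 0.00792016 0.15394304] tool y angle 103.62717311670103
0.94 [0.4844, 0.4338, 0.0333, 0.0952] [[4.49300e-01 6.50000e-03 1.50497e+01 9.40700e-01]
 [4.49300e-01 6.50000e-03 1.51306e+01 9.40500e-01]]
err tool [ 0.00245457 -0.00101047  0.15393514]
0.79 [0.4816, 0.4365, 0.0264, 0.0845] [[4.48800e-01 6.10000e-03 1.37048e+01 8.55400e-01]
 [4.49400e-01 6.30000e-03 1.41510e+01 8.55000e-01]]
err tool [ 0.00305626 -0.00126019  0.15393294]
```

>>> apply_moves([
  [[0.0022,-0.001,0.04],-0.7],
  [[0,0,0.04],0],
  [[0,0,0.035],0],
  [[0,0,0.015],0],
  [[0,0,0.007],0],
])

```text
time_s: 16.82
tcp_pos: [0.4461, 0.0051, 0.0128]
ee_rot: [[-0.969, -0.247, -0.005], [-0.247, 0.969, -0.002], [0.005, -0.001, -1.0]]
wrist_force: [-0.9, -0.1, 0.3]
gripper_width: 0.691
gripper_force: 0.0
```

>>> apply_moves([
  [[0,0,0],0],
  [[0,0,0],0],
  [[0,0,0],0],
  [[0,0,0],0],
  [[0,0,0],0],
])

```text
time_s: 17.23
tcp_pos: [0.4484, 0.0059, 0.0163]
ee_rot: [[-0.969, -0.248, 0.003], [-0.248, 0.969, 0.001], [-0.003, 0.0, -1.0]]
wrist_force: [-0.1, 0.0, 0.3]
gripper_width: 0.69
gripper_force: 0.0
```

```bash
python3 n.py
```

```text
17.2333 [0.44841527 0.00594605 0.01625072] tool y angle 104.35101113374179
0.77 [0.4723, 0.5675, 0.0511, 0.2108] [[4.32600e-01 2.10000e-03 1.49594e+01 7.25600e-01]
 [4.32600e-01 2.30000e-03 1.18935e+01 7.23000e-01]]
err tool [0.01632484 0.00016378 0.01620302]
0.94 [0.4728, 0.5608, 0.0517, 0.2127] [[4.32600e-01 2.10000e-03 1.52825e+01 7.31300e-01]
 [4.32800e-01 1.90000e-03 1.68659e+01 7.31100e-01]]
err tool [0.01634762 0.00019697 0.01620296]
```

The bar now hides the cell's top, so that close-range fit isn't usable. The fit from above holds. Closing.

>>> apply_moves([
  [[0,0,0],0],
  [[0,0,0],0],
  [[0,0,0],0],
  [[0,0,0],0],
  [[0,0,0],0],
], hand=0.0)

```text
time_s: 17.85
tcp_pos: [0.4475, 0.0056, 0.015]
ee_rot: [[-0.969, -0.248, -0.0], [-0.248, 0.969, -0.0], [0.0, -0.0, -1.0]]
wrist_force: [0.7, 0.2, 0.7]
gripper_width: 0.398
gripper_force: 0.0
```

>>> apply_moves([
  [[0,0,0],0],
  [[0,0,0],0],
  [[0,0,0],0],
  [[0,0,0],0],
  [[0,0,0],0],
])

```text
time_s: 18.27
tcp_pos: [0.4475, 0.0056, 0.015]
ee_rot: [[-0.969, -0.248, -0.0], [-0.248, 0.969, -0.0], [0.0, 0.0, -1.0]]
wrist_force: [-0.2, -1.3, -0.2]
gripper_width: 0.179
gripper_force: 30.0
```

>>> apply_moves([
  [[0,0,-0.02],0],
  [[0,0,-0.04],0],
  [[0,0,-0.04],0],
  [[0,0,-0.04],0],
  [[0,0,-0.02],0],
])

```text
time_s: 18.68
tcp_pos: [0.4495, 0.006, 0.1799]
ee_rot: [[-0.969, -0.249, 0.008], [-0.249, 0.969, 0.002], [-0.008, -0.0, -1.0]]
wrist_force: [0.3, 1.1, 0.1]
gripper_width: 0.18
gripper_force: 30.0
```

>>> apply_moves([
  [[0,0,0],0],
  [[0,0,0],0],
  [[0,0,0],0],
])

```text
time_s: 18.93
tcp_pos: [0.4464, 0.0054, 0.174]
ee_rot: [[-0.969, -0.247, -0.002], [-0.247, 0.969, -0.0], [0.002, 0.0, -1.0]]
wrist_force: [0.6, -1.1, -1.3]
gripper_width: 0.183
gripper_force: 30.0
```

Run:
```python
from h import *
s=r.sense();R=np.array(s["ee_rot"]);t=s["tcp_pos"];print(s["time_s"],t,np.degrees(s["joints"]) if abs(s["joints"]).max()<4 else s["joints"])
for n in("wrist","scene","side"):
    p=imaging.capture(n);cv2.imwrite(f"pics/g_{n}.png",p["frame"])
    f=p["frame"].astype(int);m=(f[...,1]-np.maximum(f[...,0],f[...,2])>60)
    k,l,st,ce=cv2.connectedComponentsWithStats(m.astype(np.uint8),connectivity=8)
    i=1+st[1:,4].argmax();v,u=np.nonzero(l==i);print(n,st[i])
    A=np.array([onz(p,[a,b],.062)[:2] for a,b in zip(u,v)]);d=cv2.fitLine(A.astype(np.float32),cv2.DIST_L2,0,1e-6,1e-6).ravel()
    q=(A-d[2:])@d[:2];print("dir",np.degrees(np.arctan2(d[1],d[0])),"ends",d[2:]+d[:2]*q.min(),d[2:]+d[:2]*q.max())
    for tt,z in(("beam_mid",.062),("optic_bench",0)):print(tt,[(onz(p,np.array(o["at"])*[640,400],z)[:2].round(4),o["confidence"]) for o in models.place_of(p,tt)[:1]])
```

```text
18.9333 [0.4464379  0.00541763 0.17395297] [ 2.16369223e+01  7.24011196e+00 -2.75166148e+01 -5.08113557e-02
 -5.53696048e+01 -9.72889666e+01]Traceback (most recent call last):
  File "<stdin>", line 7, in <module>
ValueError: attempt to get argmax of an empty sequence
```

>>> apply_moves([
  [[-0.0095,-0.03,0],0],
  [[-0.0095,-0.04,0],0],
  [[-0.0095,-0.04,0],0],
  [[-0.0095,-0.04,0],0],
  [[-0.0095,-0.04,0],0],
])

```text
time_s: 19.4
tcp_pos: [0.5404, -0.1683, 0.1727]
ee_rot: [[-0.969, -0.248, -0.004], [-0.248, 0.969, 0.0], [0.004, 0.001, -1.0]]
wrist_force: [0.4, 1.3, -0.5]
gripper_width: 0.184
gripper_force: 30.0
```

>>> apply_moves([
  [[-0.0095,-0.04,0],0],
  [[-0.0095,-0.03,0],0],
  [[0,-0.02,0],0],
  [[0,0,0],0],
  [[0,0,0],0],
])

```text
time_s: 19.82
tcp_pos: [0.5803, -0.2499, 0.1718]
ee_rot: [[-0.969, -0.245, -0.005], [-0.245, 0.969, 0.001], [0.005, 0.003, -1.0]]
wrist_force: [-0.6, 0.3, -0.2]
gripper_width: 0.181
gripper_force: 30.0
```

>>> apply_moves([
  [[0,0,0],0],
  [[0,0,0],0],
  [[0,0,0],0],
])

```text
time_s: 20.07
tcp_pos: [0.581, -0.2481, 0.1749]
ee_rot: [[-0.968, -0.249, -0.001], [-0.249, 0.968, 0.0], [0.001, 0.0, -1.0]]
wrist_force: [0.2, -0.1, -0.2]
gripper_width: 0.181
gripper_force: 30.0
```

```bash
cat > b.py <<'E'
from h import *
s=r.sense();R=np.array(s["ee_rot"]);t=s["tcp_pos"];print(s["time_s"],t,"y ang",np.degrees(np.arctan2(R[1,1],R[0,1])),s["gripper_width"],R[:,2])
for n in("wrist","scene","side"):
    p=imaging.capture(n);cv2.imwrite(f"pics/b_{n}.png",p["frame"])
    f=p["frame"].astype(int);m=(f[...,1]-np.maximum(f[...,0],f[...,2])>40)
    k,l,st,ce=cv2.connectedComponentsWithStats(m.astype(np.uint8),connectivity=8)
    if k>1:
        i=1+st[1:,4].argmax();v,u=np.nonzero(l==i);print(n,st[i])
        A=np.array([onz(p,[a,b],.062)[:2] for a,b in zip(u,v)]);d=cv2.fitLine(A.astype(np.float32),cv2.DIST_L2,0,1e-6,1e-6).ravel()
        q=(A-d[2:])@d[:2];print("dir",np.degrees(np.arctan2(d[1],d[0])),"ends",d[2:]+d[:2]*q.min(),d[2:]+d[:2]*q.max(),"mid",d[2:]+d[:2]*(q.min()+q.max())/2)
    for tt,z in(("beam_mid",.062),("optic_bench",0),("sample",t[2]-.015)):print(tt,[(onz(p,np.array(o["at"])*[640,400],z)[:2].round(4),o["confidence"]) for o in models.place_of(p,tt)[:1]])
    for o in models.cut_out(p,"sample")[:1]: print("fit",o["confidence"],o["extent"],np.round(fit(p,o["region"],t[0],t[1],t[2]-.015)[:1],4))
E
python3 b.py
```

```text
20.0667 [ 0.58103303 -0.2480914   0.17492458] y ang 104.42698100237321 0.18092678705119475 [-6.24559104e-04  2.04693766e-04 -9.99999784e-01]
wrist [243 150  14  32 112]
dir -5.811317 ends [ 0.55396513 -0.31679567] [ 0.58530329 -0.31998514] mid [ 0.56963421 -0.3183904 ]
beam_mid [(array([ 0.5405, -0.3155]), 0.59)]
optic_bench [(array([ 0.5394, -0.3146]), 0.86)]
sample [(array([ 0.5841, -0.2472]), 0.62)]
fit 0.74 [0.4725, 0.5642, 0.0553, 0.2175] [[ 0.5647 -0.2521 14.6685  0.6805]]
scene [371 163  24   7  38]
dir -6.060234 ends [ 0.50351476 -0.31451092] [ 0.58406126 -0.32306232] mid [ 0.54378801 -0.31878662]
beam_mid [(array([ 0.5296, -0.3   ]), 0.82)]
optic_bench [(array([ 0.5383, -0.3178]), 0.98)]
sample [(array([ 0.5834, -0.2556]), 0.38)]
fit 0.43 [0.5609, 0.313, 0.0067, 0.0485] [[ 0.5812 -0.2459 86.2097  0.2014]]
side [378 176  20   9  48]
dir -7.3725 ends [ 0.5042358  -0.31574086] [ 0.58472624 -0.32615546] mid [ 0.54448102 -0.32094816]
beam_mid [(array([ 0.5237, -0.2997]), 0.88)]
optic_bench [(array([ 0.5447, -0.333 ]), 0.62)]
sample [(array([ 0.5819, -0.2407]), 0.54)]
fit 0.41 [0.57, 0.367, 0.0145, 0.0285] [[  0.5782  -0.2549 114.4103   0.2742]]
```

View pics/b_wrist.png

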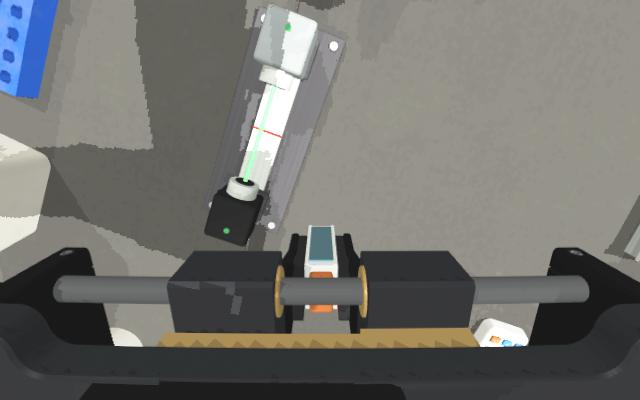

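In the wrist view the beam runs from (245,183) to (273,85). The red rail mark is at (267,131), and plate screws show at (262,17), (334,46), (211,205) and (271,226). I'll use these for the bench pose.

```bash
cat > c.py <<'E'
from h import *
p=imaging.capture("wrist");s=r.sense();print(s["time_s"],s["tcp_pos"])
f=p["frame"].astype(int)
def line(m,z,lab):
    k,l,st,_=cv2.connectedComponentsWithStats(cv2.dilate(m.astype(np.uint8),np.ones((3,3),np.uint8)))
    i=1+st[1:,4].argmax();v,u=np.nonzero((l==i)&m)
    A=np.array([onz(p,[a,b],z)[:2] for a,b in zip(u,v)]);d=cv2.fitLine(A.astype(np.float32),cv2.DIST_HUBER,0,1e-6,1e-6).ravel()
    q=(A-d[2:])@d[:2];e=[d[2:]+d[:2]*q.min(),d[2:]+d[:2]*q.max()]
    print(lab,st[i],"dir",np.degrees(np.arctan2(d[1],d[0])).round(2),"ends",np.round(e,4),"mid",np.round(sum(e)/2,4),"len",np.ptp(q).round(4));return A
w=np.zeros((400,640),bool);w[80:245,200:345]=1
line(w&(f[...,1]-np.maximum(f[...,0],f[...,2])>15),.062,"beam")
line(w&(f[...,2]-np.maximum(f[...,0],f[...,1])>40),.018,"red")
E
python3 c.py
python3 - <<'E'
from h import *
p=imaging.capture("wrist")
S=np.array([onz(p,q,.0105)[:2] for q in([262,17],[334,46],[211,205],[271,226])]);print(S.round(4),S.mean(0));d=S[2:]-S[:2];print(np.degrees(np.arctan2(d[:,1],d[:,0])))
print("tube ends z.062",onz(p,[245,184],.062),onz(p,[274,83],.062))
E
```

```text
20.8667 [ 0.58135095 -0.24922082  0.17503359]
beam [243  84  36 100 728] dir -5.91 ends [[ 0.4963 -0.3106]
 [ 0.5857 -0.3199]] mid [ 0.541  -0.3153] len 0.0899
red [264 129  20  10  89] dir 84.15 ends [[ 0.5406 -0.3185]
 [ 0.5425 -0.2999]] mid [ 0.5415 -0.3092] len 0.0186
[[ 0.4373 -0.3437]
 [ 0.4452 -0.2702]
 [ 0.6381 -0.363 ]
 [ 0.6463 -0.2917]] [ 0.54173372 -0.31715006]
[-5.51106671 -6.12005091]
tube ends z.062 [ 0.58812557 -0.32018007  0.062     ] [ 0.49457462 -0.31200679  0.062     ]
```

>>> apply_moves([
  [[0,0,0],6.8],
  [[0,0,0],6.8],
  [[0,0,0],6.8],
  [[0.0175,-0.035,0],0],
  [[0.0176,-0.0352,0],0],
])

```text
time_s: 21.33
tcp_pos: [0.5397, -0.3146, 0.175]
ee_rot: [[-0.995, 0.102, 0.0], [0.102, 0.995, -0.0], [-0.0, -0.0, -1.0]]
wrist_force: [0.2, -1.6, -0.2]
gripper_width: 0.178
gripper_force: 30.0
```

>>> apply_moves([
  [[0,0,0.03],0],
  [[0,0,0.015],0],
  [[0,0,0],0],
  [[0,0,0],0],
  [[0,0,0],0],
])

```text
time_s: 21.75
tcp_pos: [0.5401, -0.3155, 0.1313]
ee_rot: [[-0.995, 0.104, 0.002], [0.104, 0.995, -0.001], [-0.002, -0.001, -1.0]]
wrist_force: [0.4, -0.1, -0.4]
gripper_width: 0.184
gripper_force: 30.0
```

>>> apply_moves([
  [[0,0,0],0],
  [[0,0,0],0],
  [[0,0,0],0],
  [[0,0,0],0],
  [[0,0,0],0],
])

```text
time_s: 22.17
tcp_pos: [0.5393, -0.3152, 0.1304]
ee_rot: [[-0.994, 0.105, 0.001], [0.105, 0.994, -0.0], [-0.001, -0.0, -1.0]]
wrist_force: [0.1, 0.6, 0.2]
gripper_width: 0.184
gripper_force: 30.0
```

```bash
python3 b.py
python3 - <<'E'
import cv2
a=cv2.imread("pics/b_wrist.png")[90:330,180:480];b=cv2.imread("pics/b_scene.png")[110:230,330:480]
cv2.imwrite("pics/b2.png",cv2.hconcat([cv2.resize(a,(400,320)),cv2.resize(b,(400,320),interpolation=cv2.INTER_CUBIC)]))
E
```

```text
22.1667 [ 0.53926164 -0.31517048  0.13041661] y ang 83.96425550461896 0.18395459099927408 [ 5.66396100e-04 -1.86484639e-04 -9.99999822e-01]
wrist [317  94   7   8  44]
dir -6.5362415 ends [ 0.45044579 -0.30584881] [ 0.45524909 -0.30639915] mid [ 0.45284744 -0.30612398]
beam_mid [(array([ 0.5397, -0.3158]), 0.69)]
optic_bench [(array([ 0.5426, -0.3114]), 0.64)]
sample []
fit 0.81 [0.4733, 0.564, 0.05, 0.222] [[  0.5222  -0.3132 173.8012   0.661 ]]
scene [371 163  24   7  38]
dir -6.060234 ends [ 0.50351476 -0.31451092] [ 0.58406126 -0.32306232] mid [ 0.54378801 -0.31878662]
beam_mid [(array([0.5115, 0.317 ]), 0.74)]
optic_bench [(array([ 0.5453, -0.3154]), 0.89)]
sample [(array([ 0.5302, -0.327 ]), 0.6)]
side [378 176  20   9  48]
dir -7.3725 ends [ 0.5042358  -0.31574086] [ 0.58472624 -0.32615546] mid [ 0.54448102 -0.32094816]
beam_mid [(array([ 0.6674, -0.0696]), 0.7)]
optic_bench [(array([ 0.5481, -0.3444]), 0.94)]
sample [(array([ 0.547 , -0.3202]), 0.64)]
```

View pics/b2.png

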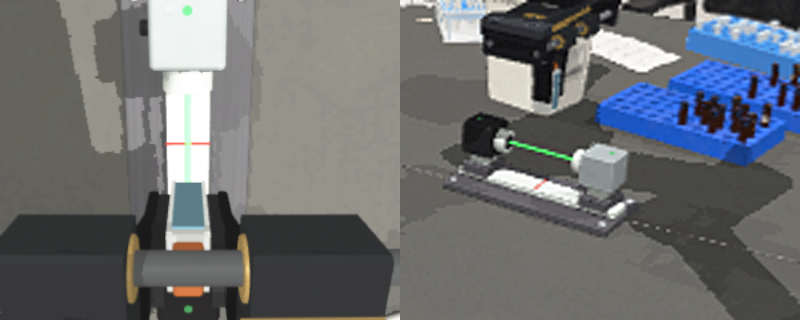

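Wrist and scene views show the cell centred laterally on the beam (window column 188, beam 189). Descending to beam height.

>>> apply_moves([
  [[0,0,0.02],0],
  [[0,0,0.025],0],
  [[0,0,0.02],0],
  [[0,0,0.01],0],
  [[0,0,0.0034],0],
])

```text
time_s: 23.33
tcp_pos: [0.5378, -0.3149, 0.0496]
ee_rot: [[-0.994, 0.106, -0.004], [0.106, 0.994, 0.001], [0.004, 0.001, -1.0]]
wrist_force: [-0.3, 0.1, -0.6]
gripper_width: 0.176
gripper_force: 30.0
```

>>> apply_moves([
  [[0,0,0],0],
  [[0,0,0],0],
  [[0,0,0],0],
  [[0,0,0],0],
  [[0,0,0],0],
])

```text
time_s: 23.75
tcp_pos: [0.5396, -0.3155, 0.0528]
ee_rot: [[-0.994, 0.105, 0.002], [0.105, 0.994, -0.001], [-0.002, -0.0, -1.0]]
wrist_force: [-0.3, -1.0, -1.0]
gripper_width: 0.179
gripper_force: 30.0
```

>>> apply_moves([
  [[0,0,0],0],
  [[0,0,0],0],
  [[0,0,0],0],
  [[0,0,0],0],
  [[0,0,0],0],
])

```text
time_s: 24.17
tcp_pos: [0.539, -0.3153, 0.0516]
ee_rot: [[-0.994, 0.105, -0.0], [0.105, 0.994, -0.0], [0.0, -0.0, -1.0]]
wrist_force: [-0.5, -0.2, -1.1]
gripper_width: 0.18
gripper_force: 30.0
```

Run:
```python
from h import *
s=r.sense();R=np.array(s["ee_rot"]);t=s["tcp_pos"];print(s["time_s"],t,"y ang",np.degrees(np.arctan2(R[1,1],R[0,1])),s["wrist_force"])
p=imaging.capture("wrist");f=p["frame"]
for o in(0,-.002,-.004): print(o,proj(p,[t+R@[o+.0125,0,-.035],t+R@[o+.0125,0,.015],t+R@[o+.0095,0,-.042]]).round(1).tolist())
print("col321",[(i,f[i,321].tolist()) for i in range(212,282,1)])
q=imaging.capture("scene")["frame"][110:230,330:480];w=imaging.capture("side")["frame"][120:240,330:480]
k=lambda a:cv2.resize(a,(266,320),interpolation=cv2.INTER_CUBIC)
cv2.imwrite("pics/d.png",cv2.hconcat([cv2.resize(f[180:330,255:380],(266,320),interpolation=cv2.INTER_CUBIC),k(q[20:100,25:92]),k(w[20:100,25:92])]))
```

```text
24.1667 [ 0.53902186 -0.31528513  0.05163679] y ang 83.94875464415229 [-0.53001101 -0.22460773 -1.06367398]
0 [[320.0, 260.2], [320.2, 221.1], [320.0, 273.8]]
-0.002 [[320.1, 264.0], [320.2, 224.0], [320.0, 277.7]]
-0.004 [[320.1, 267.8], [320.2, 227.0], [320.0, 281.5]]
col321 [(212, [235, 255, 217]), (213, [235, 255, 217]), (214, [235, 255, 217]), (215, [235, 255, 217]), (216, [235, 255, 218]), (217, [235, 255, 218]), (218, [233, 255, 215]), (219, [221, 255, 195]), (220, [221, 255, 195]), (221, [221, 255, 195]), (222, [221, 255, 195]), (223, [222, 255, 195]), (224, [222, 255, 195]), (225, [221, 255, 195]), (226, [218, 255, 188]), (227, [183, 254, 147]), (228, [182, 254, 146]), (229, [183, 254, 147]), (230, [183, 254, 147]), (231, [183, 254, 147]), (232, [183, 254, 146]), (233, [184, 254, 147]), (234, [183, 254, 147]), (235, [183, 254, 147]), (236, [183, 254, 147]), (237, [183, 254, 147]), (238, [183, 254, 147]), (239, [183, 254, 146]), (240, [183, 254, 147]), (241, [183, 254, 147]), (242, [183, 254, 147]), (243, [184, 254, 147]), (244, [176, 251, 139]), (245, [136, 126, 91]), (246, [136, 127, 91]), (247, [136, 126, 91]), (248, [136, 127, 91]), (249, [136, 126, 91]), (250, [136, 127, 91]), (251, [136, 127, 92]), (252, [136, 127, 91]), (253, [136, 126, 91]), (254, [136, 127, 91]), (255, [136, 127, 91]), (256, [136, 126, 91]), (257, [135, 126, 91]), (258, [135, 125, 90]), (259, [156, 144, 104]), (260, [215, 198, 143]), (261, [221, 209, 164]), (262, [185, 191, 189]), (263, [186, 191, 189]), (264, [187, 193, 191]), (265, [196, 203, 201]), (266, [209, 216, 215]), (267, [210, 218, 216]), (268, [211, 218, 216]), (269, [210, 218, 216]), (270, [199, 209, 211]), (271, [144, 163, 190]), (272, [50, 91, 165]), (273, [50, 92, 164]), (274, [51, 93, 166]), (275, [51, 93, 167]), (276, [52, 92, 161]), (277, [66, 88, 131]), (278, [85, 84, 83]), (279, [89, 89, 88]), (280, [93, 92, 92]), (281, [96, 96, 94])]
```

View pics/d.png

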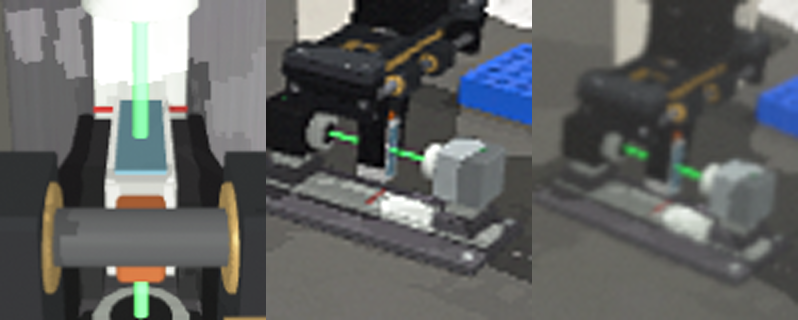

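The wrist view shows the beam entering the middle of the window (row 244 of window rows 227–260, centred in column). The red mid-rail mark is level with the cell, and both overhead views confirm it. The computed optic position is (0.541, −0.3155, 0.0617), and beam_mid is (0.541, −0.3153, 0.062). Settling, then handing in.

>>> apply_moves([
  [[0,0,0],0],
  [[0,0,0],0],
  [[0,0,0],0],
  [[0,0,0],0],
  [[0,0,0],0],
])

```text
time_s: 24.73
tcp_pos: [0.5391, -0.3153, 0.0517]
ee_rot: [[-0.994, 0.105, 0.0], [0.105, 0.994, -0.0], [-0.0, -0.0, -1.0]]
wrist_force: [-0.7, -1.1, -1.1]
gripper_width: 0.178
gripper_force: 30.0
```

```bash
python3 -c "
from station import r
s=r.sense();print(s['time_s'],s['tcp_pos'],s['gripper_force'],abs(s['joint_velocities']).max());print(r.finish_job())"
```

```text
24.7333 [ 0.53906864 -0.31528463  0.05165556] 29.999864953570068 0.14736834128618465
the job is handed in; nothing more can be done
None
```

I handed the job in at 24.7 s: the white-capped cell stands in the free place in line with its neighbours, its clear ends facing across the shelf as the outline and the black-capped cells do (not along the row as worded), and the orange-capped cell is held still in the gripper, centred in the beam.

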